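# Stand the toppled test weight on the scale with the lifting rod

## Robot

A 6-joint arm with a two-finger parallel gripper is mounted at the origin on the work surface. World frame = base frame: x ahead of the robot, y to its left, z up, the work surface at z = 0. Lengths are in m, angles in rad, forces in N, time in s.
With the tool pointing down it reaches from about 0.3 to 0.75 m from the base axis. Payload 8.5 kg.
Tool frame: the origin (TCP) lies between the finger pads; the fingertips stand 25 mm ahead of it and the grasp point (between the pads) lies 6 mm ahead of it; z points along the fingers, y is the direction in which the jaws open and shut (so a half turn about z gives the same grasp; the last joint's range is limited). The gripper opens to 88 mm and grips with 3 to 60 N. Pads are 18 mm wide; open, the fingers measure 123 mm over their backs; the gripper's body (75 mm by 187 mm) begins 45 mm behind the grasp point.
Start: joints at [0.976, 0.381, 1.297, -0, 1.464, -0.215], TCP at [0.204, 0.511, 0.264] pointing down, gripper open.
Joint ranges: [-3.11, 3.11], [-0.89, 2.33], [0.22, 2.48], [-1.42, 4.56], [0.17, 2.85], [-2.88, 2.88]. Speed limits (rad/s): [2.39, 2.39, 3.14, 3.14, 3.14, 3.14].

## Interface

Orientations are given as a unit quaternion [x, y, z, w].
In Python, from rig import status, snapshot, camera_info, order gives the robot as it stands.
- The arm moves only by the shell command python3 -m handwheel 'ROWS' [FORCE]. ROWS is JSON, a list of rows, each an object of numbers: "claw": the finger opening in m, from 0 to 0.0881; "dx", "dy", "dz": the shift along the tool's x, y, z in m; "turn": the turn about the tool's z in rad. In form: [{"claw": .., "dx": .., "dy": .., "dz": .., "turn": ..}, ...]. A call has 1 to 8 rows; each row is the pose to reach, as a shift and turn from the pose commanded when the call began, along the tool's axes at that moment; what a row does not reach only later rows make up. A row lasts 1/10 s, in which the tool goes at most 50 mm and 8.59 degrees, less where a joint would pass 70% of its speed; a pose out of reach is approached as far as the arm can. A call with a gripper value outside its range is refused whole. The fingers move at their own pace and stop on an object; FORCE is the grip in N (left out, the last holds). Time passes only in rows, so rows that repeat a pose let the fingers close. It gives the time, the measured TCP pose, the force and the opening at its end, in the units of the state.
- status.read_state(): the state, without advancing time (a new reading comes with each control period).
- snapshot(name): name is "side" or "top" or "wrist"; returns (picture, depth): 400x640x3 uint8, red, green, blue; 400x640 float32, m along the optical axis (not along the pixel's ray), 0 where there is no reading.
- camera_info(name): a dict with "camera_matrix" (3x3 intrinsics, pixels), "rvec" (rotation vector, rad) and "tvec" (3), from world to camera coordinates, as OpenCV has them; the wrist camera has in their place "mount" (4x4, takes a point from camera to tool coordinates, whose origin is the TCP and whose axes are the flange's). Camera axes: x right, y down, z forward; pixel columns grow to the right and rows downward; lengths in m; the calibration is good to about 2 mm. A picture is of the moment at which its call begins: read the wrist's pose just before it. camera_info takes no time and is no camera call.
- order.finish_job(): hands the job in, once; it reports no verdict.
The state is a dict: "clock": time; "joints": joint angles; "qvel": joint speeds; "effort": joint torques, N m; "eef_pos": TCP position; "tcp_rot": TCP orientation; "force": force on the tool from outside, world axes, zero at the start; "ft_torque": the same for the moment, N m; "width": finger opening in m.
Only numpy, scipy, OpenCV 4.12 (cv2) and the standard library are available. Lean on these libraries where they do the work, as an engineer would, in place of code of your own. Each camera call takes 0.05 s, during which the arm holds its last target. There are 200 camera calls.

## Task

A block-shaped test weight with an eye on top has toppled over in the metal tray. Test weights must not be touched with the gripper: take the lifting rod from its wooden rest, pass its tip through the weight's eye, lift the weight so that it hangs from the rod, and set it down gently, standing upright in the middle of the scale's round pan. Then draw the rod out of the eye and lay it back in the two slots of its rest, leaving everything else where it is.

Things in the scene. Friction and masses are not known exactly. Their poses are not given: they have to be found in the camera images.
- weight: toppled test weight: steel block 36 x 36 x 36 mm, about 0.25 kg, a steel eye on its top. Origin: centre of its foot; z from the foot through the eye, x the axis of the eye's hole. At the start it lies on a side on the tray's floor: z level, eye towards the robot's left (+y), x level and within 0.5 rad of world x, free to slide. Only the tray's lip stands between eye and robot
- eye (a point): centre of the eye's round hole, 48 mm from the weight's foot along its z. Hole 12 mm in diameter, ring 25 mm across outside and 6 mm thick along the weight's x. When the weight lies in the tray, it is 18 mm above the tray's floor
- tray: fixed open dark steel tray 150 x 150 mm, origin under its centre; walls and floor 3 mm thick, lip 20 mm above the table all round. A level rod at the height of the lying eye would hit the lip: come in over the lip with the tip pointing down by about 0.25 to 0.35 rad
- scale: fixed table scale, white housing 190 x 150 mm and 50 mm high, with a round steel pan of 124 mm diameter on top. Origin on the table straight under the pan's centre; the housing reaches from -115 mm to +75 mm in its x; the display is at its -x side (towards the robot)
- pan (a point): centre of the pan's flat upper face, 62 mm above the table. The pan does not give way
- rod: lifting rod, 0.1 kg: aluminium handle 100 x 16 x 16 mm, and a straight steel rod, 7 mm diameter with round end, reaching 85 mm out of the handle's +x end. Origin: the handle's centre; x towards the tip. At the start it lies level in its rest, x as the rest's x, tip away from the robot, origin 38 mm above the table
- rod_tip (a point): the outermost point of the rod's round end, 135 mm from the handle's centre along the rod's x
- rest: fixed wooden rest, foot plate 110 x 56 x 6 mm, origin under its centre, x along the slots. Two supports, 12 mm thick, at x = -40 and +40 mm carry the handle on flat seats 30 mm above the table, between cheeks 48 mm high that leave 20 mm at the seat and 33 mm at the top. 68 mm are free between the supports for the fingers, to take the handle's middle from above
- knob_s: bystander: small round steel knob weight, 22 mm diameter, 36 mm high, standing in the tray beside the toppled weight, at its far side and away from its eye; origin under its foot
- knob_m: bystander: round steel knob weight, 32 mm diameter, 55 mm high, on the table beyond the rest; origin under its foot
- knob_l: bystander: round steel knob weight, 44 mm diameter, 70 mm high, on the table beyond the rest; origin under its foot
- meter: bystander: black multimeter lying flat, 150 x 80 x 34 mm, at the right; origin under its centre
- driver: bystander: screwdriver 180 mm long lying at the left
- brush: bystander: dusting brush 170 mm long lying at the far side
- jar: bystander: glass jar 60 mm diameter, 75 mm high, at the far left; origin under its foot
Things that resemble listed ones, but are neither listed nor needed, are in the scene too. What is shaped like the weight but green, red or yellow is not meant.

How it is judged:
By the outcome, as a careful person would: the job done as asked, in the order asked, and still so for the second after the job is handed in, with the robot touching nothing.
It also fails if it takes over 64 s, if anything falls off the work surface, if the arm or the gripper's body presses on something with over 40 N, if the wrist force passes 120 N, or if a joint passes its speed limit or range.

## Working session

There is one attempt and no reset: what is moved stays moved. The work goes in short steps, Python scripts to look and compute and a shell command to move; the robot and the scene stay as the last step left them, time stands still between calls to the robot, and variables do not carry over. Pictures are saved under pics/ and viewed, about 8 in all and at most 12, crops included, and the job is handed in when it is done.

```bash
ls; mkdir -p pics; python3 - <<'E'
from rig import status, snapshot, camera_info
import cv2, numpy as np
print(status.read_state())
for n in ("top","side"):
    p,d=snapshot(n); cv2.imwrite(f"pics/{n}0.png",p[:,:,::-1]); np.savez(f"pics/{n}0.npz",p=p,d=d)
    print(n,camera_info(n))
print(camera_info("wrist"))
E
```

```text
pics
{'clock': 0.0, 'joints': array([ 9.75695794e-01,  3.81161099e-01,  1.29821912e+00, -2.63414052e-06,
        1.46359536e+00, -2.15303586e-01]), 'qvel': array([ 0.00067976, -0.00017282,  0.00066842, -0.00169242, -0.0004106 ,
       -0.00070148]), 'effort': array([ 1.78029018e-04, -4.37942684e+01, -2.24547315e+01,  7.12963985e-02,
        3.53892648e-02, -1.56673336e-04]), 'eef_pos': array([0.20377173, 0.51060517, 0.26317053]), 'tcp_rot': array([ 1.88759010e-01,  9.82023196e-01, -6.35985384e-04, -2.71373982e-04]), 'force': array([-0.33620053, -0.69920803,  0.90601636]), 'ft_torque': array([ 0.03259779, -0.04200929, -0.00691434]), 'width': 0.08790619207224848}
top {'camera_matrix': array([[515.99315506,   0.        , 319.58550602],
       [  0.        , 515.99315506, 198.39101672],
       [  0.        ,   0.        ,   1.        ]]), 'rvec': array([ 2.17287166, -2.18929949,  0.12342429]), 'tvec': array([-0.02843291,  0.56090138,  1.52433819])}
side {'camera_matrix': array([[381.66527512,   0.        , 317.45512374],
       [  0.        , 381.66527512, 197.92481659],
       [  0.        ,   0.        ,   1.        ]]), 'rvec': array([ 2.23163713, -0.71629544,  0.3034987 ]), 'tvec': array([-0.45153879,  0.26071215,  0.76185844])}
{'camera_matrix': array([[297.69544016,   0.        , 319.89115187],
       [  0.        , 297.69544016, 201.08349167],
       [  0.        ,   0.        ,   1.        ]]), 'mount': array([[-1.38200962e-03, -9.45991626e-01, -3.24188114e-01,
         8.46895963e-02],
       [ 9.99998952e-01, -1.16740937e-03, -8.56443136e-04,
         3.45150989e-04],
       [ 4.31727793e-04, -3.24188958e-01,  9.45992248e-01,
        -1.21596127e-01],
       [ 0.00000000e+00,  0.00000000e+00,  0.00000000e+00,
         1.00000000e+00]])}
```

View pics/top0.png

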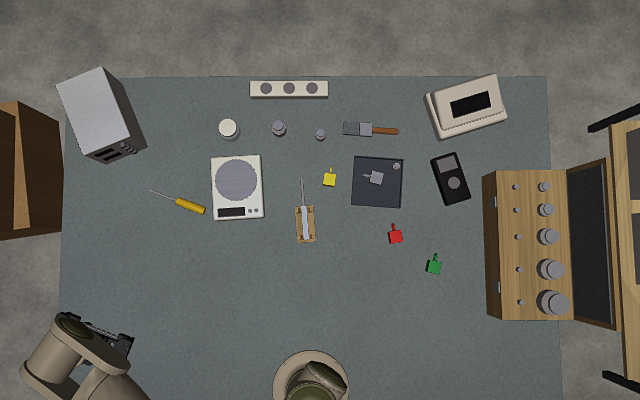

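View pics/side0.png

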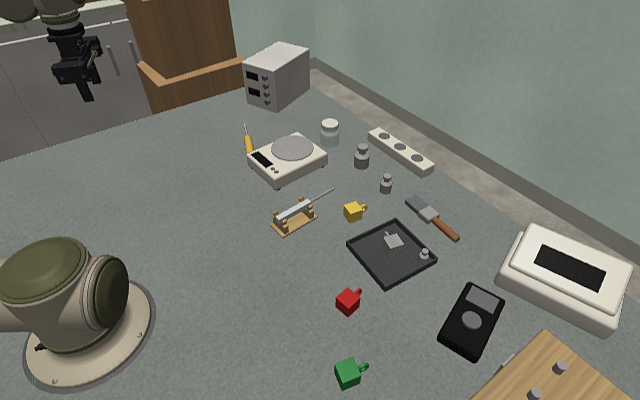

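The top view shows the rest and rod at (305,222), with the tip at (302,178). The tray is at (377,182), the grey weight at (376,178) with its eye at (366,176), knob_s at (396,166) and the pan at (237,180). The side view agrees. The yellow, red and green blocks are decoys.

```bash
cat > h.py <<'E'
import numpy as np, cv2
from rig import status, snapshot, camera_info
from scipy.spatial.transform import Rotation as R
def cam(n,st=None):
    """K, camera-to-world rotation, camera centre"""
    i=camera_info(n); K=i["camera_matrix"]
    if n=="wrist":
        st=st or status.read_state(); M=i["mount"]; Rt=R.from_quat(st["tcp_rot"]).as_matrix()
        return K,Rt@M[:3,:3],Rt@M[:3,3]+st["eef_pos"]
    Rm=cv2.Rodrigues(np.array(i["rvec"]))[0]; return K,Rm.T,-Rm.T@i["tvec"]
def ray(c,uv,z):
    K,Rm,o=c; d=Rm@np.linalg.inv(K)@[uv[0],uv[1],1]; return o+d*(z-o[2])/d[2]
def pix(c,P):
    K,Rm,o=c; q=K@(Rm.T@(np.asarray(P)-o)); return q[:2]/q[2]
def tool(dw,st=None):
    st=st or status.read_state(); return R.from_quat(st["tcp_rot"]).inv().apply(dw)
def look(n,name):
    st=status.read_state(); p,d=snapshot(n); cv2.imwrite(f"pics/{name}.png",p[:,:,::-1]); np.savez(f"pics/{name}.npz",p=p,d=d,**{k:st[k] for k in("eef_pos","tcp_rot")}); return p,d,cam(n,st)
def load(n,name):
    f=np.load(f"pics/{name}.npz"); return f["p"],f["d"],cam(n,f)
E
python3 - <<'E'
from h import *
c=cam("top"); print(c[2])
for n,uv,z in [("rest f",(302,206),.04),("rest b",(306,242),.03),("tip",(302,178),.038),("handle c",(305.5,222.5),.046),("weight",(376,178),.039),("eye",(365.5,176),.021),("knob_s",(396.5,166),.039),("pan",(237,180),.062),("tray TL",(354,156),.02),("TR",(403.5,157.5),.02),("BR",(402,208),.02),("BL",(351.5,205.5),.02)]:
    print(n,ray(c,uv,z).round(3))
st=status.read_state(); print(tool([1,0,0],st).round(3),tool([0,1,0],st).round(3))
E
```

```text
[ 0.41340141 -0.00431713  1.5710208 ]
rest f [0.537 0.02  0.04 ]
rest b [0.43  0.009 0.03 ]
tip [0.621 0.02  0.038]
handle c [0.488 0.01  0.046]
weight [ 0.62  -0.202  0.039]
eye [ 0.629 -0.173  0.021]
knob_s [ 0.656 -0.265  0.039]
pan [0.613 0.21  0.062]
tray TL [ 0.69  -0.139  0.02 ]
TR [ 0.685 -0.29   0.02 ]
BR [ 0.53  -0.282  0.02 ]
BL [ 0.539 -0.129  0.02 ]
[-0.929  0.371 -0.001] [ 0.371  0.929 -0.001]
```

```bash
python3 -m handwheel '[{"dx":-0.2,"dy":-0.19,"dz":0.01,"turn":-0.22},{"dx":-0.2,"dy":-0.19,"dz":0.01,"turn":-0.22},{"dx":-0.2,"dy":-0.19,"dz":0.01,"turn":-0.22},{"dx":-0.2,"dy":-0.19,"dz":0.01,"turn":-0.22},{"dx":-0.2,"dy":-0.19,"dz":0.01,"turn":-0.22},{"dx":-0.2,"dy":-0.19,"dz":0.01,"turn":-0.22},{"dx":-0.2,"dy":-0.19,"dz":0.01,"turn":-0.22},{"dx":-0.2,"dy":-0.19,"dz":0.01,"turn":-0.22}]'
python3 - <<'E'
from h import *
s=status.read_state(); print(s["clock"],s["eef_pos"],s["joints"]); print("tool delta to view pose",tool(np.array([.44,.01,.24])-s["eef_pos"]).round(3)); M=R.from_quat(s["tcp_rot"]).as_matrix(); print(M.round(3))
E
```

```text
0.1 [0.20380216 0.51062027 0.26321804] [ 9.75671434e-01  3.81127816e-01  1.29813127e+00 -1.89663303e-05
  1.46359969e+00 -2.15268019e-01]
tool delta to view pose [-0.405 -0.377  0.024]
[[-0.929  0.371 -0.001]
 [ 0.371  0.929 -0.001]
 [ 0.    -0.001 -1.   ]]schema error: expected keys claw, dx, dy, dz, turn
```

```bash
python3 -m handwheel '[{"claw":0.08,"dx":-0.2,"dy":-0.19,"dz":0.01,"turn":-0.22},{"claw":0.08,"dx":-0.2,"dy":-0.19,"dz":0.01,"turn":-0.22},{"claw":0.08,"dx":-0.2,"dy":-0.19,"dz":0.01,"turn":-0.22},{"claw":0.08,"dx":-0.2,"dy":-0.19,"dz":0.01,"turn":-0.22},{"claw":0.08,"dx":-0.2,"dy":-0.19,"dz":0.01,"turn":-0.22},{"claw":0.08,"dx":-0.2,"dy":-0.19,"dz":0.01,"turn":-0.22},{"claw":0.08,"dx":-0.2,"dy":-0.19,"dz":0.01,"turn":-0.22},{"claw":0.08,"dx":-0.2,"dy":-0.19,"dz":0.01,"turn":-0.22}]'
python3 - <<'E'
from h import *
s=status.read_state(); print(s["clock"],s["eef_pos"],s["joints"]); print("tool delta to view pose",tool(np.array([.44,.01,.24])-s["eef_pos"]).round(3)); M=R.from_quat(s["tcp_rot"]).as_matrix(); print(M.round(3))
E
```

```text
clock: 0.9
eef_pos: [0.3193, 0.26, 0.2537]
tcp_rot: [0.081, 0.997, 0.0, -0.0]
force: [-0.3, 0.9, 0.2]
width: 0.0799
0.9 [0.31925656 0.26003889 0.25370574] [ 3.93987803e-01  1.45747122e-01  1.66281161e+00  2.83203260e-04
  1.33328526e+00 -1.01549904e+00]
tool delta to view pose [-0.159 -0.227  0.014]
[[-0.987  0.161 -0.   ]
 [ 0.161  0.987  0.   ]
 [ 0.     0.    -1.   ]]
```

```bash
python3 -m handwheel '[{"claw":0.08,"dx":-0.18,"dy":-0.3,"dz":0.03,"turn":-0.22},{"claw":0.08,"dx":-0.18,"dy":-0.3,"dz":0.03,"turn":-0.22},{"claw":0.08,"dx":-0.18,"dy":-0.3,"dz":0.03,"turn":-0.22},{"claw":0.08,"dx":-0.18,"dy":-0.3,"dz":0.03,"turn":-0.22},{"claw":0.08,"dx":-0.18,"dy":-0.3,"dz":0.03,"turn":-0.22},{"claw":0.08,"dx":-0.18,"dy":-0.3,"dz":0.03,"turn":-0.22},{"claw":0.08,"dx":-0.18,"dy":-0.3,"dz":0.03,"turn":-0.22},{"claw":0.08,"dx":-0.18,"dy":-0.3,"dz":0.03,"turn":-0.22}]'
python3 -m handwheel '[{"claw":0.08,"dx":0,"dy":0,"dz":0,"turn":0},{"claw":0.08,"dx":0,"dy":0,"dz":0,"turn":0}]'
python3 - <<'E'
from h import *
p,d,c=look("wrist","w1"); print(c[2],status.read_state()["joints"].round(2))
E
```

```text
clock: 1.7
eef_pos: [0.4508, -0.0671, 0.2231]
tcp_rot: [-0.029, 1.0, -0.0, -0.0]
force: [0.1, 1.1, -0.4]
width: 0.0801
clock: 1.9
eef_pos: [0.4489, -0.0629, 0.2236]
tcp_rot: [-0.031, 1.0, 0.0, -0.0]
force: [-0.2, 0.4, -0.1]
width: 0.0804
[ 0.36456012 -0.06779272  0.34529234] [-0.4   0.25  1.62  0.    1.27 -2.03]
```

View pics/w1.png

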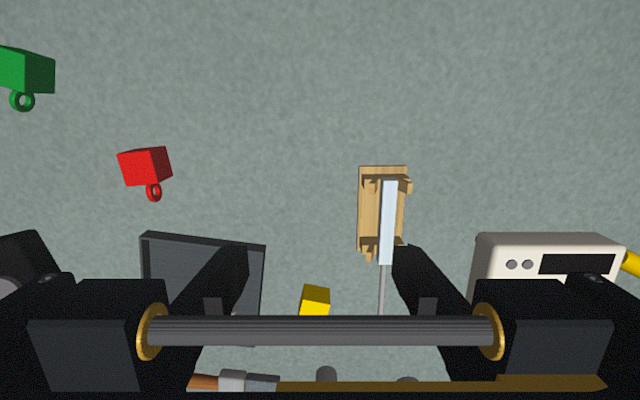

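The wrist view shows the rest and handle near (388,222). The tray is at (200,275), but the gripper hides the weight. I'll make a half turn so the camera sits on the far side, where the rod tip will show.

```bash
python3 -m handwheel '[{"claw":0.08,"dx":-0.07,"dy":-0.015,"dz":0,"turn":1.05},{"claw":0.08,"dx":-0.07,"dy":-0.015,"dz":0,"turn":1.05},{"claw":0.08,"dx":-0.07,"dy":-0.015,"dz":0,"turn":1.05},{"claw":0.08,"dx":-0.07,"dy":-0.015,"dz":0,"turn":1.05},{"claw":0.08,"dx":-0.07,"dy":-0.015,"dz":0,"turn":1.05},{"claw":0.08,"dx":-0.07,"dy":-0.015,"dz":0,"turn":1.05},{"claw":0.08,"dx":-0.07,"dy":-0.015,"dz":0,"turn":1.05}]' >/dev/null
python3 -m handwheel '[{"claw":0.08,"dx":0,"dy":0,"dz":0,"turn":1.05},{"claw":0.08,"dx":0,"dy":0,"dz":0,"turn":1.05},{"claw":0.08,"dx":0,"dy":0,"dz":0,"turn":1.05},{"claw":0.08,"dx":0,"dy":0,"dz":0,"turn":1.05},{"claw":0.08,"dx":0,"dy":0,"dz":0,"turn":1.05},{"claw":0.08,"dx":0,"dy":0,"dz":0,"turn":1.05},{"claw":0.08,"dx":0,"dy":0,"dz":0,"turn":1.05}]' >/dev/null
python3 -m handwheel '[{"claw":0.08,"dx":0,"dy":0,"dz":0,"turn":1.05},{"claw":0.08,"dx":0,"dy":0,"dz":0,"turn":1.05},{"claw":0.08,"dx":0,"dy":0,"dz":0,"turn":1.05},{"claw":0.08,"dx":0,"dy":0,"dz":0,"turn":1.05},{"claw":0.08,"dx":0,"dy":0,"dz":0,"turn":1.05},{"claw":0.08,"dx":0,"dy":0,"dz":0,"turn":1.05},{"claw":0.08,"dx":0,"dy":0,"dz":0,"turn":1.05},{"claw":0.08,"dx":0,"dy":0,"dz":0,"turn":1.05}]'
python3 - <<'E'
from h import *
p,d,c=look("wrist","w2"); print(c[2],status.read_state()["joints"].round(2))
E
```

```text
clock: 4.15
eef_pos: [0.5196, -0.0734, 0.2242]
tcp_rot: [1.0, 0.026, 0.0, -0.0]
force: [0.0, 0.1, 0.3]
width: 0.0797
[ 0.60393926 -0.06860494  0.34578456] [-0.37  0.37  1.44  0.    1.34  1.15]
```

View pics/w2.png

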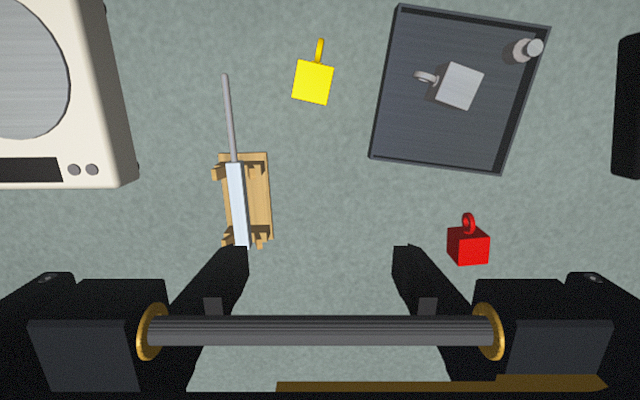

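The view shows the weight's block at (460,86) with its eye at (424,77). The tray corners are at (399,5), (550,27), (502,175) and (369,157). The rod tip is at (225,75) and the handle runs (233,162)–(243,247). Next I'll refine these with masks.

```bash
python3 - <<'E'
from h import *
p,d,c=load("wrist","w2")
g=cv2.cvtColor(p,cv2.COLOR_RGB2GRAY).astype(int)
# block top face
def comp(m,seed,name):
    n,l,s,ce=cv2.connectedComponentsWithStats(m.astype(np.uint8)); k=l[seed[1],seed[0]]; mm=(l==k).astype(np.uint8)
    cn=max(cv2.findContours(mm,0,2)[0],key=cv2.contourArea); return mm,ce[k],s[k],cn
print(g[86,400:500:3]); print(g[77,405:445:2])
m,ce,s,cn=comp(g>150,(462,86),"w"); box=cv2.boxPoints(cv2.minAreaRect(cn)); print("block",ce,s,[ray(c,b,.039).round(4) for b in box])
m,ce,s,cn=comp(g>95,(462,86),"w"); print("block+eye",s)
# handle
hsv=cv2.cvtColor(p,cv2.COLOR_RGB2HSV); print("handle px",hsv[200,225:255:3].tolist())
b=(p[...,2].astype(int)>190)&(p[...,2].astype(int)-p[...,0]>8); b[:, :200]=0; b[:,270:]=0; b[:130]=0
m,ce,s,cn=comp(b,(237,200),"h"); r=cv2.minAreaRect(cn); print("handle",s,r,[ray(c,q,.046).round(4) for q in cv2.boxPoints(r)], "ctr",ray(c,r[0],.046))
print("tip",ray(c,(225,75),.038),"depths z:",)
def wp(u,v):
    K,Rm,o=c; q=np.linalg.inv(K)@[u,v,1]*d[v,u]; return (o+Rm@q).round(4)
for u,v in [(462,86),(424,71),(424,82),(418,75),(435,78),(237,200),(225,80),(233,140),(30,80),(440,150)]: print((u,v),wp(u,v))
for q in [(399,5),(550,27),(502,175),(369,157)]: print("tray",ray(c,q,.02).round(4))
cv2.imwrite("pics/crop.png",cv2.resize(np.hstack([p[50:120,395:495],p[50:120,195:295]])[:,:,::-1],None,fx=4,fy=4,interpolation=cv2.INTER_CUBIC))
E
```

```text
[ 87  89  88  86  85  87  80  85  82  90  74 122  75  83 174 170 174 179
 170 174 175 179 177 175 176 172 148  84  86  83  87  80  87  84]
[ 85  89  85  90  72  74  73 105 139 162 179 182 176 170 169 156 153 106
  77  99]
block [459.03299857  85.62840746] [ 436   62   48   48 1394] [array([ 0.6111, -0.1807,  0.039 ]), array([ 0.6454, -0.1898,  0.039 ]), array([ 0.6353, -0.223 ,  0.039 ]), array([ 0.6   , -0.2151,  0.039 ])]
block+eye [ 435   61   50   50 1534]
handle px [[20, 115, 202], [19, 122, 200], [105, 23, 244], [106, 18, 238], [106, 20, 238], [107, 21, 240], [102, 22, 237], [99, 22, 82], [20, 117, 209], [20, 107, 203]]
handle [ 225  163   24   87 1166] ((237.36924743652344, 205.953857421875), (88.06466674804688, 14.388029098510742), 82.87498474121094) [array([0.5377, 0.0249, 0.046 ]), array([0.5403, 0.0103, 0.046 ]), array([0.4413, 0.0016, 0.046 ]), array([0.4382, 0.0177, 0.046 ])] ctr [0.49190336 0.01380972 0.046     ]
tip [0.62151153 0.02276957 0.038     ] depths z:
(462, 86) [ 0.6233 -0.2044  0.0398]
(424, 71) [ 0.6383 -0.1774  0.0033]
(424, 82) [ 0.6267 -0.1753  0.0152]
(418, 75) [ 0.6318 -0.1638  0.0294]
(435, 78) [ 0.6296 -0.1798  0.0325]
(237, 200) [0.4986 0.0139 0.046 ]
(225, 80) [0.6168 0.0213 0.0436]
(233, 140) [0.5607 0.0172 0.0398]
(30, 80) [ 0.6039 -0.0686  0.3458]
(440, 150) [ 0.5563 -0.2096  0.0029]
tray [ 0.6923 -0.1391  0.02  ]
tray [ 0.6816 -0.2871  0.02  ]
tray [ 0.5345 -0.2772  0.02  ]
tray [ 0.547  -0.1259  0.02  ]
```

View pics/crop.png

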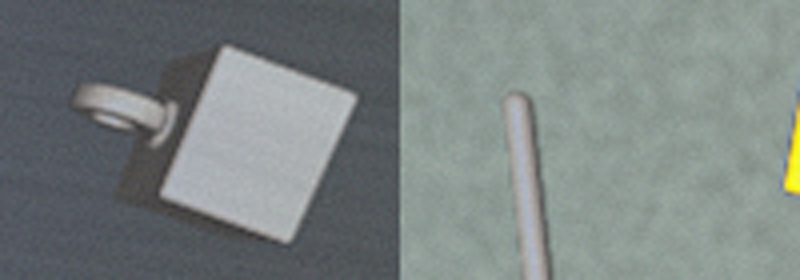

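```bash
python3 -m handwheel '[{"claw":0.05,"dx":-0.026,"dy":-0.0885,"dz":0.104,"turn":-0.023},{"claw":0.05,"dx":-0.026,"dy":-0.0885,"dz":0.104,"turn":-0.023},{"claw":0.05,"dx":-0.026,"dy":-0.0885,"dz":0.104,"turn":-0.023},{"claw":0.05,"dx":-0.026,"dy":-0.0885,"dz":0.104,"turn":-0.023},{"claw":0.05,"dx":-0.026,"dy":-0.0885,"dz":0.104,"turn":-0.023},{"claw":0.05,"dx":-0.026,"dy":-0.0885,"dz":0.104,"turn":-0.023},{"claw":0.05,"dx":-0.026,"dy":-0.0885,"dz":0.104,"turn":-0.023}]'
python3 - <<'E'
from h import *
p,d,c=look("wrist","w3"); s=status.read_state(); print(s["eef_pos"],R.from_quat(s["tcp_rot"]).as_euler("ZYX"),tool(np.array([.489,.0135,.044])-s["eef_pos"]).round(4))
E
```

```text
clock: 4.9
eef_pos: [0.4903, 0.0109, 0.1209]
tcp_rot: [0.999, 0.037, 0.001, 0.0]
force: [-0.2, 0.8, -0.1]
width: 0.0499
[0.49009276 0.01093477 0.12067965] [ 7.45335369e-02 -2.09955056e-03  3.14092420e+00] [-0.0011 -0.0027  0.0767]
```

View pics/w3.png

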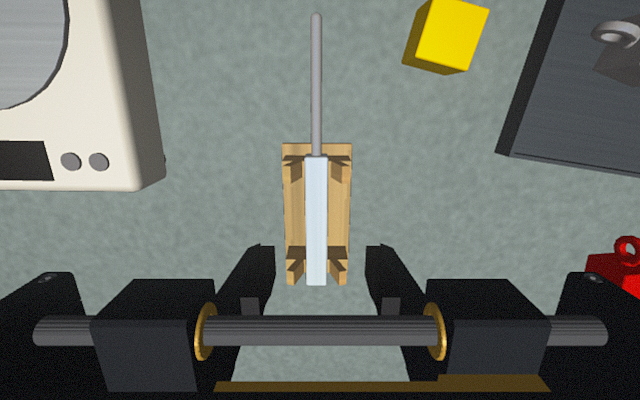

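The gripper is lined up. The handle centreline is at column 316 and the fingers are centred on 320, so I'll descend and grip.

```bash
python3 -m handwheel '[{"claw":0.05,"dx":-0.001,"dy":-0.0025,"dz":0.04,"turn":0},{"claw":0.05,"dx":-0.001,"dy":-0.0025,"dz":0.0767,"turn":0},{"claw":0.05,"dx":-0.001,"dy":-0.0025,"dz":0.0767,"turn":0},{"claw":0.05,"dx":-0.001,"dy":-0.0025,"dz":0.0767,"turn":0},{"claw":0.01,"dx":-0.001,"dy":-0.0025,"dz":0.0767,"turn":0},{"claw":0.01,"dx":-0.001,"dy":-0.0025,"dz":0.0767,"turn":0},{"claw":0.01,"dx":-0.001,"dy":-0.0025,"dz":0.0767,"turn":0},{"claw":0.01,"dx":-0.001,"dy":-0.0025,"dz":0.0767,"turn":0}]' 20
python3 -m handwheel '[{"claw":0.01,"dx":0,"dy":0,"dz":0,"turn":0},{"claw":0.01,"dx":0,"dy":0,"dz":0,"turn":0},{"claw":0.01,"dx":0,"dy":0,"dz":-0.02,"turn":0},{"claw":0.01,"dx":0,"dy":0,"dz":-0.04,"turn":0},{"claw":0.01,"dx":0,"dy":0,"dz":-0.04,"turn":0}]'
python3 - <<'E'
from h import *
p,d,c=look("wrist","w4"); s=status.read_state(); print(s["eef_pos"],R.from_quat(s["tcp_rot"]).as_euler("ZYX"),s["force"],s["ft_torque"])
E
```

```text
clock: 5.75
eef_pos: [0.4885, 0.014, 0.0437]
tcp_rot: [0.999, 0.037, 0.001, 0.0]
force: [-0.5, -0.2, -0.3]
width: 0.0203
clock: 6.25
eef_pos: [0.4891, 0.014, 0.0846]
tcp_rot: [0.999, 0.037, 0.002, 0.0]
force: [-0.4, -0.3, -0.8]
width: 0.0156
[0.48845777 0.01403574 0.08339179] [ 7.48600827e-02 -1.61483341e-03  3.14111985e+00] [ 0.6091491   0.88535247 -0.82935239] [-0.0412833   0.2317618  -0.02553025]
```

```bash
python3 -m handwheel '[{"claw":0.01,"dx":0.04,"dy":0,"dz":0,"turn":0},{"claw":0.01,"dx":0.079,"dy":0,"dz":0,"turn":0},{"claw":0.01,"dx":0.079,"dy":0,"dz":0.02,"turn":0},{"claw":0.01,"dx":0.079,"dy":0,"dz":0.036,"turn":0},{"claw":0.01,"dx":0.079,"dy":0,"dz":0.040,"turn":0},{"claw":0.01,"dx":0.079,"dy":0,"dz":0.043,"turn":0},{"claw":0.01,"dx":0.079,"dy":0,"dz":0.046,"turn":0},{"claw":0.01,"dx":0.079,"dy":0,"dz":0.046,"turn":0}]' 10
python3 - <<'E'
from h import *
p,d,c=look("wrist","w5"); s=status.read_state(); print(s["eef_pos"],s["force"],s["ft_torque"])
look("side","s5")
E
```

```text
clock: 7.1
eef_pos: [0.567, 0.0199, 0.0371]
tcp_rot: [0.999, 0.037, 0.0, 0.0]
force: [-0.3, 0.0, -0.8]
width: 0.0158
[0.56711616 0.01991946 0.03734744] [ 0.57042909 -0.5137969  -0.45611556] [0.00364891 0.18456491 0.01507753]
```

View pics/w5.png

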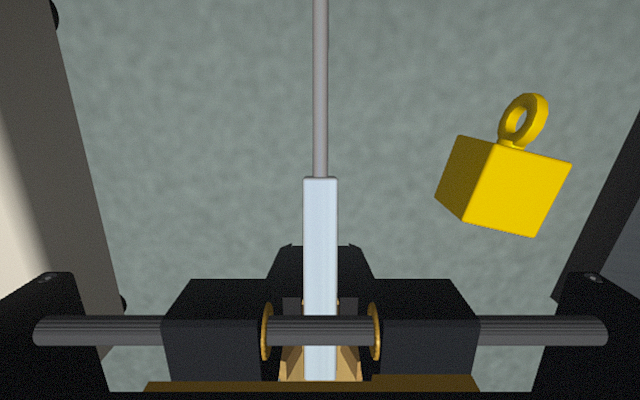

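```bash
cat >> h.py <<'E'
def wp(d,c,u,v):
    K,Rm,o=c; return o+Rm@(np.linalg.inv(K)@[u,v,1]*d[int(v),int(u)])
def tilt(d,c):
    """fit of handle's top along its visible length: pitch (tip down +) and z of top at handle front; camera in use: wrist"""
    u0=320; P=np.array([wp(d,c,u,v) for v in range(184,262,3) for u in (316,320,324)]); h=np.hypot(P[:,0]-P[0,0],P[:,1]-P[0,1])
    k=np.polyfit(h,P[:,2],1); res=np.std(P[:,2]-np.polyval(k,h)); 
    Q=np.array([wp(d,c,320,v) for v in range(5,170,8)]); hq=np.hypot(Q[:,0]-Q[0,0],Q[:,1]-Q[0,1]); kq=np.polyfit(hq,Q[:,2],1)
    return "handle pitch %.3f res %.4f front-top %s | rod pitch %.3f"%(k[0],res,P[1].round(4),kq[0])
E
python3 - <<'E'
from h import *
for n in ("w4","w5"):
    p,d,c=load("wrist",n); print(n,tilt(d,c))
E
```

```text
w4 handle pitch 0.028 res 0.0008 front-top [0.5392 0.018  0.0834] | rod pitch -0.013
w5 handle pitch 0.185 res 0.0006 front-top [0.616  0.0239 0.0319] | rod pitch 0.189
```

Tilt is 0.185 rad tip-down, which is what I wanted. Next I'll lift, move over the tray, turn to the weight's axis and take one close look at the eye.

```bash
python3 -m handwheel '[{"claw":0.01,"dx":0,"dy":0,"dz":-0.04,"turn":0},{"claw":0.01,"dx":0,"dy":0,"dz":-0.083,"turn":0},{"claw":0.01,"dx":-0.02,"dy":0.03,"dz":-0.083,"turn":0.13},{"claw":0.01,"dx":-0.037,"dy":0.07,"dz":-0.083,"turn":0.25},{"claw":0.01,"dx":-0.037,"dy":0.1,"dz":-0.083,"turn":0.345},{"claw":0.01,"dx":-0.037,"dy":0.1276,"dz":-0.083,"turn":0.345},{"claw":0.01,"dx":-0.037,"dy":0.1276,"dz":-0.083,"turn":0.345},{"claw":0.01,"dx":-0.037,"dy":0.1276,"dz":-0.083,"turn":0.345}]' 30
python3 - <<'E'
from h import *
p,d,c=look("wrist","w6"); s=status.read_state(); print(s["eef_pos"],R.from_quat(s["tcp_rot"]).as_euler("ZYX"))
print(pix(c,[.631,-.1732,.021]),tilt(d,c))
q=p[0:200,240:540]; cv2.imwrite("pics/w6c.png",cv2.resize(q[:,:,::-1],None,fx=2.6,fy=2.6,interpolation=cv2.INTER_CUBIC))
E
```

```text
clock: 8.0
eef_pos: [0.5395, -0.1102, 0.1202]
tcp_rot: [0.991, -0.135, 0.0, -0.0]
force: [0.7, 0.4, -0.8]
width: 0.0152
[ 0.53948406 -0.10953324  0.12015087] [-2.70018636e-01  7.62368168e-05 -3.14135896e+00]
[373.47840099  67.47361396] handle pitch 0.186 res 0.0006 front-top [ 0.587  -0.1231  0.1154] | rod pitch 0.183
```

View pics/w6c.png

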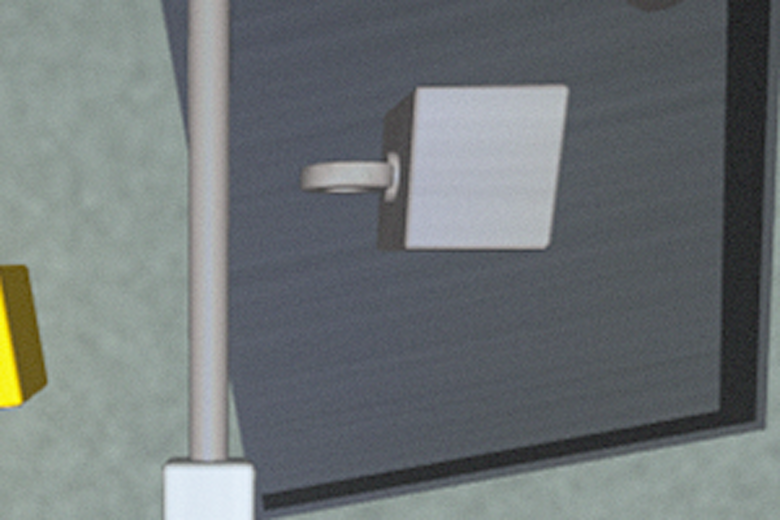

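```bash
python3 - <<'E'
from h import *
p,d,c=load("wrist","w6"); g=cv2.cvtColor(p,cv2.COLOR_RGB2GRAY)
m=(g>140).astype(np.uint8); m[:,:388]=0; m[:, 470:]=0; m[110:]=0
n,l,s,ce=cv2.connectedComponentsWithStats(m); k=1+np.argmax(s[1:,4]); cn=max(cv2.findContours((l==k).astype(np.uint8),0,2)[0],key=cv2.contourArea)
W=np.array([ray(c,q[0],.039)[:2] for q in cn])
r=cv2.minAreaRect((W*1000).astype(np.float32)); print("face mm",r)
for q in [(415,86),(569,86),(549,248),(404,249)]: print(ray(c,(q[0]/2.6+240,q[1]/2.6),.039).round(4))
# ring points from depth: above floor, below block top
P=np.array([np.r_[wp(d,c,u,v),u,v] for v in range(58,78) for u in range(353,390)]); P=P[(P[:,2]>.022)&(P[:,2]<.036)]
print(len(P)); A=(P[:,:2]).astype(np.float32)*1000; print("ring rect",cv2.minAreaRect(A)); 
s=status.read_state()
# rod line in tool frame (xy) from rod edges
t=[]
for v in (10,60,110,160):
    row=d[v,300:340]; u=np.where((row>0)&(row<.2))[0]+300; uc=u.mean(); q=wp(d,c,int(round(uc)),v)
    K,Rm,o=c; dirv=Rm@np.linalg.inv(K)@[uc,v,1]; X=o+dirv*d[v,int(round(uc))]; t.append(R.from_quat(s["tcp_rot"]).inv().apply(X-s["eef_pos"]).round(4))
print(np.array(t))
E
```

```text
face mm ((622.755126953125, -201.52371215820312), (35.20692825317383, 35.40152359008789), 74.87348175048828)
[ 0.6446 -0.1891  0.039 ]
[ 0.6349 -0.2236  0.039 ]
[ 0.6007 -0.2144  0.039 ]
[ 0.6101 -0.1799  0.039 ]
380
ring rect ((629.9354248046875, -171.61537170410156), (22.259098052978516, 11.216269493103027), 78.66114807128906)
[[ 0.1203 -0.0008  0.0228]
 [ 0.1008  0.0003  0.0197]
 [ 0.0803  0.0003  0.0151]
 [ 0.0586  0.0002  0.0126]]
```

```bash
python3 -m handwheel '[{"claw":0.01,"dx":-0.04,"dy":0.0371,"dz":0,"turn":0},{"claw":0.01,"dx":-0.0612,"dy":0.0371,"dz":0.02,"turn":0},{"claw":0.01,"dx":-0.0612,"dy":0.0371,"dz":0.05,"turn":0},{"claw":0.01,"dx":-0.0612,"dy":0.0371,"dz":0.0641,"turn":0},{"claw":0.01,"dx":-0.0612,"dy":0.0371,"dz":0.0641,"turn":0},{"claw":0.01,"dx":-0.0612,"dy":0.0371,"dz":0.0641,"turn":0},{"claw":0.01,"dx":-0.0612,"dy":0.0371,"dz":0.0641,"turn":0}]'
python3 - <<'E'
from h import *
s=status.read_state(); print(s["eef_pos"],R.from_quat(s["tcp_rot"]).as_euler("ZYX")[0],tool(np.array([.5140,-.1408,.0478])-s["eef_pos"]).round(4),s["force"])
p,d,c=look("side","s7"); 
print(pix(c,[.6307,-.1727,.021]))
p,d,c=look("wrist","w7");print(tilt(d,c))
E
```

```text
clock: 8.75
eef_pos: [0.4713, -0.1292, 0.0569]
tcp_rot: [0.991, -0.134, 0.001, 0.0]
force: [0.2, -0.3, -0.9]
width: 0.0154
[ 0.47132863 -0.12923284  0.05686774] -0.26931608541290664 [ 0.0442 -0.0002  0.0091] [ 0.23886433 -0.32364649 -0.91915227]
[385.52682646 235.27886988]
handle pitch 0.182 res 0.0005 front-top [ 0.5186 -0.1421  0.0512] | rod pitch 0.189
```

```bash
python3 -m handwheel '[{"claw":0.01,"dx":0.01,"dy":0,"dz":0.0025,"turn":0},{"claw":0.01,"dx":0.02,"dy":0,"dz":0.0045,"turn":0},{"claw":0.01,"dx":0.027,"dy":0,"dz":0.0058,"turn":0},{"claw":0.01,"dx":0.032,"dy":0,"dz":0.0068,"turn":0},{"claw":0.01,"dx":0.036,"dy":0,"dz":0.0075,"turn":0},{"claw":0.01,"dx":0.040,"dy":0,"dz":0.0083,"turn":0},{"claw":0.01,"dx":0.0445,"dy":0,"dz":0.009,"turn":0},{"claw":0.01,"dx":0.0445,"dy":0,"dz":0.009,"turn":0}]'
python3 - <<'E'
from h import *
s=status.read_state(); print(s["eef_pos"],tool(np.array([.5140,-.1408,.0478])-s["eef_pos"]).round(4),s["force"],s["ft_torque"])
p,d,c=look("side","s8"); p2,d2,c2=look("wrist","w8"); print(tilt(d2,c2))
a=cv2.resize(p[195:275,320:440],None,fx=4,fy=4,interpolation=cv2.INTER_CUBIC); b=cv2.resize(p2[0:80,265:425],None,fx=4,fy=4,interpolation=cv2.INTER_CUBIC)
b=b[:, :640]; im=np.zeros((640+5,640,3),np.uint8); im[:320,:480]=a; im[325:,:640]=b[:320]; im=cv2.resize(im,None,fx=.93,fy=.93); cv2.imwrite("pics/c8.png",im[:,:,::-1])
E
```

```text
clock: 9.65
eef_pos: [0.5141, -0.1415, 0.0469]
tcp_rot: [0.991, -0.135, 0.0, 0.0]
force: [0.1, -1.0, -1.0]
width: 0.0153
[ 0.51407499 -0.14150358  0.04686578] [-0.0003 -0.0007 -0.0009] [ 0.08518445 -1.0368347  -0.99330902] [ 0.0343861   0.1687084  -0.04949702]
handle pitch 0.175 res 0.0006 front-top [ 0.5611 -0.1542  0.0416] | rod pitch 0.140
```

View pics/c8.png

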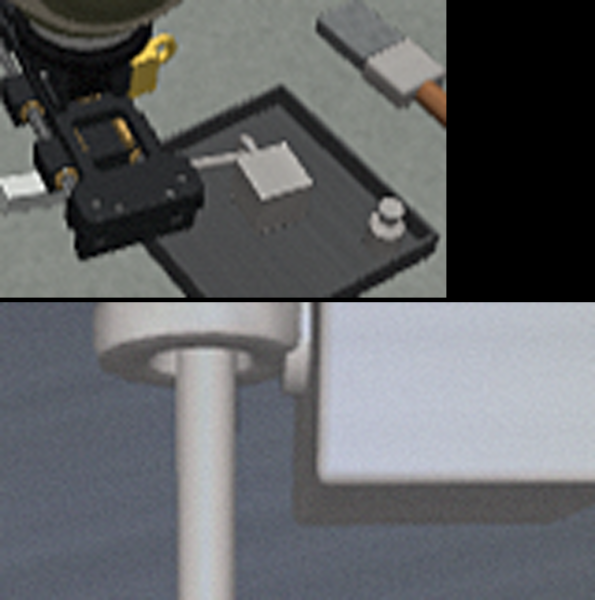

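The ring encircles the rod centrally (in the lower crop, the rod runs through the hole at (205,360)), and no contact force shows. A 0.18 rad tilt risks the weight sliding off when lifted. I'll back out, reduce the tilt to about 0.1 by pressing the rod on the tray lip with a light grip, then re-insert deeper.

```bash
python3 -m handwheel '[{"claw":0.01,"dx":-0.015,"dy":0,"dz":-0.0028,"turn":0},{"claw":0.01,"dx":-0.03,"dy":0,"dz":-0.0055,"turn":0},{"claw":0.01,"dx":-0.045,"dy":0,"dz":-0.008,"turn":0},{"claw":0.01,"dx":-0.045,"dy":0,"dz":-0.001,"turn":0},{"claw":0.01,"dx":-0.045,"dy":0,"dz":0.004,"turn":0},{"claw":0.01,"dx":-0.045,"dy":0,"dz":0.007,"turn":0},{"claw":0.01,"dx":-0.045,"dy":0,"dz":0.0095,"turn":0},{"claw":0.01,"dx":-0.045,"dy":0,"dz":0.0095,"turn":0}]' 10
python3 - <<'E'
from h import *
s=status.read_state(); print(s["eef_pos"],s["force"])
p2,d2,c2=look("wrist","w9"); print(tilt(d2,c2))
E
```

```text
clock: 10.55
eef_pos: [0.4706, -0.1295, 0.037]
tcp_rot: [0.991, -0.135, -0.0, -0.0]
force: [-0.7, -0.3, 0.3]
width: 0.0158
[ 0.47060625 -0.1294525   0.03703601] [-0.74374028 -0.30764731  0.32488692]
handle pitch 0.360 res 0.0133 front-top [ 0.5188 -0.1425  0.0348] | rod pitch 0.114
```

```bash
sed -i 's/    k=np.polyfit(h,P\[:,2\],1); res/    ok=np.abs(P[:,2]-np.median(P[:,2]))<.02; P,h=P[ok],h[ok]; k=np.polyfit(h,P[:,2],1); res/' h.py; python3 - <<'E'
from h import *
p2,d2,c2=load("wrist","w9"); print(tilt(d2,c2)); print([(v,*wp(d2,c2,320,v).round(4)) for v in range(170,262,8)])
E
```

```text
handle pitch 0.103 res 0.0006 front-top [ 0.5188 -0.1425  0.0348] | rod pitch 0.114
[(170, np.float64(0.5238), np.float64(-0.1439), np.float64(0.0304)), (178, np.float64(0.5203), np.float64(-0.1429), np.float64(0.0306)), (186, np.float64(0.5178), np.float64(-0.1422), np.float64(0.0343)), (194, np.float64(0.5148), np.float64(-0.1414), np.float64(0.0358)), (202, np.float64(0.5112), np.float64(-0.1404), np.float64(0.0356)), (210, np.float64(0.5077), np.float64(-0.1394), np.float64(0.036)), (218, np.float64(0.5044), np.float64(-0.1385), np.float64(0.0369)), (226, np.float64(0.5008), np.float64(-0.1375), np.float64(0.037)), (234, np.float64(0.4971), np.float64(-0.1365), np.float64(0.0373)), (242, np.float64(0.4933), np.float64(-0.1354), np.float64(0.0373)), (250, np.float64(0.4897), np.float64(-0.1344), np.float64(0.0379)), (258, np.float64(0.4862), np.float64(-0.1334), np.float64(0.0386))]
```

```bash
python3 -m handwheel '[{"claw":0.01,"dx":0,"dy":0,"dz":-0.0073,"turn":0},{"claw":0.01,"dx":0.01,"dy":0,"dz":-0.0063,"turn":0},{"claw":0.01,"dx":0.02,"dy":0,"dz":-0.0053,"turn":0},{"claw":0.01,"dx":0.028,"dy":0,"dz":-0.0045,"turn":0},{"claw":0.01,"dx":0.034,"dy":0,"dz":-0.0039,"turn":0},{"claw":0.01,"dx":0.040,"dy":0,"dz":-0.0032,"turn":0},{"claw":0.01,"dx":0.045,"dy":0,"dz":-0.0027,"turn":0},{"claw":0.01,"dx":0.049,"dy":0,"dz":-0.0023,"turn":0}]' 20
python3 -m handwheel '[{"claw":0.01,"dx":0,"dy":0,"dz":0,"turn":0}]'
python3 - <<'E'
from h import *
s=status.read_state(); print(s["eef_pos"],s["force"])
p2,d2,c2=look("wrist","w10"); print(tilt(d2,c2)); 
b=cv2.resize(p2[0:200,220:460],None,fx=2.5,fy=2.5,interpolation=cv2.INTER_CUBIC); cv2.imwrite("pics/c10.png",b[:,:,::-1])
E
```

```text
clock: 11.4
eef_pos: [0.5178, -0.1425, 0.0396]
tcp_rot: [0.991, -0.135, -0.0, -0.0]
force: [0.3, -0.3, -1.0]
width: 0.0158
clock: 11.5
eef_pos: [0.5178, -0.1425, 0.0397]
tcp_rot: [0.991, -0.135, 0.0, 0.0]
force: [0.1, 0.1, -2.0]
width: 0.0153
[ 0.51784295 -0.14253251  0.03967011] [ 0.13710352  0.14546247 -2.03527346]
handle pitch 0.123 res 0.0007 front-top [ 0.5657 -0.1555  0.0362] | rod pitch 0.055
```

View pics/c10.png

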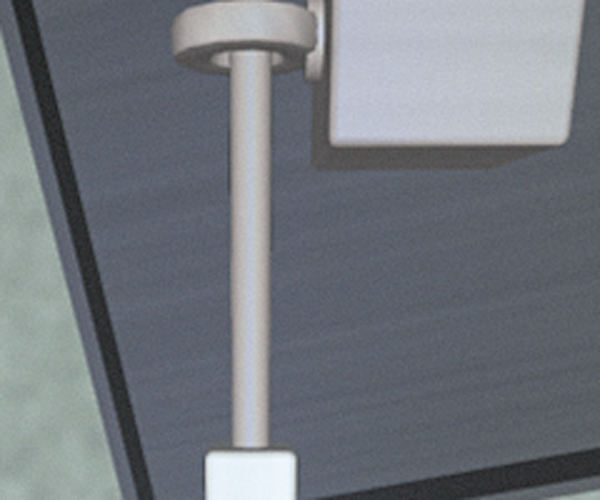

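The ring surrounds the rod near the top of the crop at (250,40), and the tip is about 16 mm beyond its centre. Next I'll lever the rod level over the lip, tighten to 60 N and lift gently.

```bash
python3 -m handwheel '[{"claw":0.01,"dx":0,"dy":0,"dz":0.002,"turn":0},{"claw":0.01,"dx":0,"dy":0,"dz":0.0035,"turn":0},{"claw":0.01,"dx":0,"dy":0,"dz":0.005,"turn":0},{"claw":0.01,"dx":0,"dy":0,"dz":0.0065,"turn":0},{"claw":0.01,"dx":0,"dy":0,"dz":0.0075,"turn":0},{"claw":0.01,"dx":0,"dy":0,"dz":0.0075,"turn":0}]' 15
python3 - <<'E'
from h import *
s=status.read_state(); print(s["eef_pos"],s["force"],s["ft_torque"])
p2,d2,c2=look("wrist","w11"); print(tilt(d2,c2))
P=np.array([np.r_[wp(d2,c2,u,v)] for v in range(5,50) for u in range(360,440)]); print("block top z pct",np.percentile(P[:,2],[50,75,90,97]).round(4))
E
```

```text
clock: 12.15
eef_pos: [0.5171, -0.1422, 0.0326]
tcp_rot: [0.991, -0.135, -0.0, -0.0]
force: [-3.3, 0.8, 6.6]
width: 0.0155
[ 0.51710988 -0.14221111  0.0325614 ] [-3.25343787  0.83669462  6.60406145] [0.17022755 0.60807956 0.00407944]
handle pitch 0.024 res 0.0011 front-top [ 0.5657 -0.1553  0.0317] | rod pitch -0.034
block top z pct [0.042  0.0428 0.0434 0.044 ]
```

```bash
python3 -m handwheel '[{"claw":0.01,"dx":0,"dy":0,"dz":0.002,"turn":0},{"claw":0.01,"dx":0,"dy":0,"dz":0.002,"turn":0}]' 15
python3 -m handwheel '[{"claw":0.005,"dx":0,"dy":0,"dz":0,"turn":0},{"claw":0.005,"dx":0,"dy":0,"dz":0,"turn":0},{"claw":0.005,"dx":0,"dy":0,"dz":0,"turn":0},{"claw":0.005,"dx":0,"dy":0,"dz":-0.004,"turn":0},{"claw":0.005,"dx":0,"dy":0,"dz":-0.009,"turn":0},{"claw":0.005,"dx":0,"dy":0,"dz":-0.014,"turn":0},{"claw":0.005,"dx":0,"dy":0,"dz":-0.019,"turn":0},{"claw":0.005,"dx":0,"dy":0,"dz":-0.019,"turn":0}]' 60
python3 - <<'E'
from h import *
s=status.read_state(); print(s["eef_pos"],s["force"],s["ft_torque"])
p2,d2,c2=look("wrist","w12"); print(tilt(d2,c2))
P=np.array([np.r_[wp(d2,c2,u,v)] for v in range(5,50) for u in range(360,440)]); print("block top z pct",np.percentile(P[:,2],[50,75,90,97]).round(4))
E
```

```text
clock: 12.4
eef_pos: [0.5172, -0.1422, 0.0305]
tcp_rot: [0.991, -0.135, -0.0, -0.0]
force: [-3.4, 1.3, 7.0]
width: 0.0159
clock: 13.2
eef_pos: [0.5178, -0.1426, 0.05]
tcp_rot: [0.991, -0.135, 0.001, 0.0]
force: [-0.6, -0.6, -3.3]
width: 0.015
[ 0.51777969 -0.14256834  0.04996013] [-0.55592553 -0.56842955 -3.29039495] [-0.01088632  0.34866811 -0.02779988]
handle pitch 0.012 res 0.0013 front-top [ 0.5667 -0.1558  0.0504] | rod pitch -0.071
block top z pct [0.0469 0.0507 0.0528 0.0537]
```

```bash
python3 -m handwheel '[{"claw":0.005,"dx":0,"dy":0,"dz":-0.004,"turn":0},{"claw":0.005,"dx":0,"dy":0,"dz":-0.008,"turn":0},{"claw":0.005,"dx":0,"dy":0,"dz":-0.012,"turn":0},{"claw":0.005,"dx":0,"dy":0,"dz":-0.016,"turn":0},{"claw":0.005,"dx":0,"dy":0,"dz":-0.02,"turn":0},{"claw":0.005,"dx":0,"dy":0,"dz":-0.024,"turn":0},{"claw":0.005,"dx":0,"dy":0,"dz":-0.028,"turn":0},{"claw":0.005,"dx":0,"dy":0,"dz":-0.034,"turn":0}]'
python3 -m handwheel '[{"claw":0.005,"dx":0,"dy":0,"dz":-0.008,"turn":0},{"claw":0.005,"dx":0,"dy":0,"dz":-0.02,"turn":0},{"claw":0.005,"dx":0,"dy":0,"dz":-0.035,"turn":0},{"claw":0.005,"dx":0,"dy":0,"dz":-0.05,"turn":0},{"claw":0.005,"dx":0,"dy":0,"dz":-0.065,"turn":0},{"claw":0.005,"dx":0,"dy":0,"dz":-0.073,"turn":0},{"claw":0.005,"dx":0,"dy":0,"dz":-0.076,"turn":0},{"claw":0.005,"dx":0,"dy":0,"dz":-0.076,"turn":0}]'
python3 - <<'E'
from h import *
s=status.read_state(); print(s["eef_pos"],s["force"],s["ft_torque"],s["joints"].round(2))
p2,d2,c2=look("wrist","w13"); print(tilt(d2,c2)); p,d,c=look("side","s13")
a=cv2.resize(p[140:270,300:440],None,fx=3,fy=3,interpolation=cv2.INTER_CUBIC); b=cv2.resize(p2[0:200,220:460],None,fx=1.5,fy=1.5)
im=np.zeros((390,420+365,3),np.uint8); im[:,:420]=a; im[:300,425:]=b; cv2.imwrite("pics/c13.png",im[:,:,::-1])
E
```

```text
clock: 14.05
eef_pos: [0.5174, -0.1423, 0.0835]
tcp_rot: [0.991, -0.135, -0.0, -0.0]
force: [0.2, 0.0, -2.3]
width: 0.0149
clock: 14.85
eef_pos: [0.5175, -0.1423, 0.1594]
tcp_rot: [0.991, -0.135, 0.0, 0.0]
force: [0.3, -0.8, -4.3]
width: 0.0151
[ 0.51745354 -0.14234729  0.15944438] [ 0.31640827 -0.77669798 -4.30971963] [0.17556296 0.4587935  0.06195318] [-0.49  0.46  1.5   0.    1.18  1.35]
handle pitch 0.027 res 0.0013 front-top [ 0.5666 -0.1556  0.1607] | rod pitch -0.040
```

View pics/c13.png

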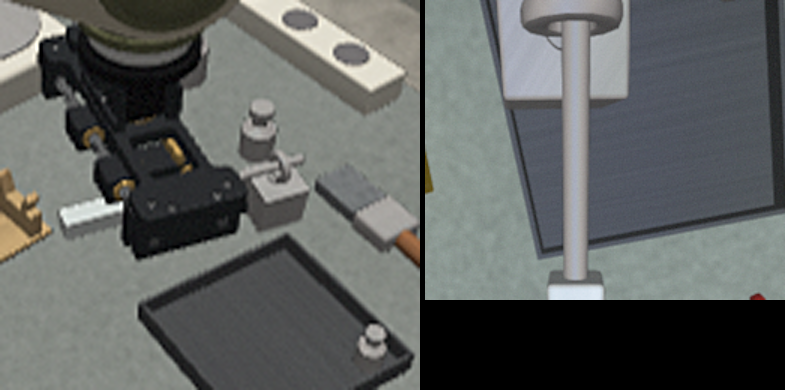

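The weight hangs upright from the rod, clear of the tray, and knob_s hasn't moved. In the crop the ring is at (575,10). Next I'll measure the pan centre and the hanging block's offset from the tool.

```bash
python3 - <<'E'
from h import *
p,d,c=load("wrist","w13"); f=np.load("pics/w13.npz"); Rt=R.from_quat(f["tcp_rot"])
P=np.array([np.r_[Rt.inv().apply(wp(d,c,u,v)-f["eef_pos"]),u,v] for v in range(0,90) for u in range(255,370) if d[v,u]>0])
z=P[:,2]; print("z hist",np.histogram(z,np.arange(-.02,.07,.005)))
ring=P[(z<.018)&(np.abs(P[:,1])>.005)&(P[:,0]>.09)]; print("ring x pct",np.percentile(ring[:,0],[1,5,25,50,75,95]).round(4),"y",ring[:,1].min(),ring[:,1].max(), "z",ring[:,2].min())
blk=P[(z>.018)&(z<.032)&(P[:,0]<.2)]; print("block top: x min",np.percentile(blk[:,0],[1,3,50]),"y",np.percentile(blk[:,1],[1,99]),"z",np.median(blk[:,2]), len(blk))
def pan(n,name,roi):
    p,d,c=load(n,name) if n=="wrist" else (np.load(f"pics/{name}.npz")["p"],None,cam(n))
    g=cv2.cvtColor(p,cv2.COLOR_RGB2GRAY); m=np.zeros_like(g); x0,y0,x1,y1=roi; m[y0:y1,x0:x1]=((g[y0:y1,x0:x1]>90)&(g[y0:y1,x0:x1]<185)); m=cv2.morphologyEx(m,cv2.MORPH_OPEN,np.ones((5,5)))
    n_,l,s,ce=cv2.connectedComponentsWithStats(m); k=1+np.argmax(s[1:,4]); cn=max(cv2.findContours((l==k).astype(np.uint8),0,2)[0],key=cv2.contourArea); cn=cv2.convexHull(cn)
    W=np.array([ray(c,q[0],.062)[:2] for q in cn]).astype(np.float32); A=np.c_[2*W,np.ones(len(W))]; s_=np.linalg.lstsq(A,(W**2).sum(1),rcond=None)[0]
    print(name,s[k],"centre",s_[:2].round(4),"r",np.sqrt(s_[2]+s_[0]**2+s_[1]**2).round(4))
pan("top","top0",(212,156,262,203)); pan("side","side0",(262,128,322,166))
E
```

```text
z hist (array([   0,    1,  608, 1533,  420,  178, 1513, 1955,   71,   53,   51,
         46,   39,   20,    8,    0,    0]), array([-2.00000000e-02, -1.50000000e-02, -1.00000000e-02, -5.00000000e-03,
        3.46944695e-18,  5.00000000e-03,  1.00000000e-02,  1.50000000e-02,
        2.00000000e-02,  2.50000000e-02,  3.00000000e-02,  3.50000000e-02,
        4.00000000e-02,  4.50000000e-02,  5.00000000e-02,  5.50000000e-02,
        6.00000000e-02,  6.50000000e-02]))
ring x pct [0.0976 0.0989 0.1043 0.1104 0.1134 0.1182] y -0.0212399832671922 0.014667318854766407 z -0.00860935880889121
block top: x min [0.09737468 0.09741451 0.10372512] y [-0.02071962  0.01467649] z 0.018754252678493295 652
top0 [ 215  159   42   42 1412] centre [0.6145 0.215 ] r 0.0623
side0 [ 262  128   60   34 1565] centre [0.6355 0.247 ] r 0.1027
```

```bash
python3 -m handwheel '[{"claw":0.005,"dx":-0.0011,"dy":-0.0033,"dz":0,"turn":0},{"claw":0.005,"dx":-0.0033,"dy":-0.0098,"dz":0,"turn":0},{"claw":0.005,"dx":-0.0066,"dy":-0.0197,"dz":0,"turn":0},{"claw":0.005,"dx":-0.011,"dy":-0.0328,"dz":0,"turn":0},{"claw":0.005,"dx":-0.0164,"dy":-0.0492,"dz":0,"turn":0},{"claw":0.005,"dx":-0.0224,"dy":-0.0673,"dz":0,"turn":0},{"claw":0.005,"dx":-0.0285,"dy":-0.0854,"dz":0,"turn":0},{"claw":0.005,"dx":-0.0345,"dy":-0.1034,"dz":0,"turn":0}]' >/dev/null
python3 -m handwheel '[{"claw":0.005,"dx":-0.006,"dy":-0.018,"dz":0,"turn":0},{"claw":0.005,"dx":-0.012,"dy":-0.0361,"dz":0,"turn":0},{"claw":0.005,"dx":-0.0181,"dy":-0.0542,"dz":0,"turn":0},{"claw":0.005,"dx":-0.0241,"dy":-0.0722,"dz":0,"turn":0},{"claw":0.005,"dx":-0.0301,"dy":-0.0903,"dz":0,"turn":0},{"claw":0.005,"dx":-0.0361,"dy":-0.1083,"dz":0,"turn":0},{"claw":0.005,"dx":-0.0422,"dy":-0.1264,"dz":0,"turn":0},{"claw":0.005,"dx":-0.0482,"dy":-0.1444,"dz":0,"turn":0}]'
python3 -m handwheel '[{"claw":0.005,"dx":-0.0055,"dy":-0.0164,"dz":0,"turn":0},{"claw":0.005,"dx":-0.0104,"dy":-0.0312,"dz":0,"turn":0},{"claw":0.005,"dx":-0.0148,"dy":-0.0443,"dz":0,"turn":0},{"claw":0.005,"dx":-0.0186,"dy":-0.0558,"dz":0,"turn":0},{"claw":0.005,"dx":-0.0219,"dy":-0.0657,"dz":0,"turn":0},{"claw":0.005,"dx":-0.0241,"dy":-0.0722,"dz":0,"turn":0},{"claw":0.005,"dx":-0.0257,"dy":-0.0772,"dz":0,"turn":0},{"claw":0.005,"dx":-0.0268,"dy":-0.0804,"dz":0,"turn":0}]'
python3 -m handwheel '[{"claw":0.005,"dx":0,"dy":0,"dz":0,"turn":-0.03},{"claw":0.005,"dx":0,"dy":0,"dz":0,"turn":-0.08},{"claw":0.005,"dx":0,"dy":0,"dz":0,"turn":-0.14},{"claw":0.005,"dx":0,"dy":0,"dz":0,"turn":-0.2},{"claw":0.005,"dx":0,"dy":0,"dz":0,"turn":-0.26},{"claw":0.005,"dx":0,"dy":0,"dz":0,"turn":-0.31},{"claw":0.005,"dx":0,"dy":0,"dz":0,"turn":-0.345},{"claw":0.005,"dx":0,"dy":0,"dz":0,"turn":-0.345}]'
python3 -m handwheel '[{"claw":0.005,"dx":0,"dy":0,"dz":0,"turn":0},{"claw":0.005,"dx":0,"dy":0,"dz":0,"turn":0},{"claw":0.005,"dx":0,"dy":0,"dz":0,"turn":0},{"claw":0.005,"dx":0,"dy":0,"dz":0,"turn":0}]'
cat >> h.py <<'E'
def hang(name):
    """block below the rod, tool frame, plus pan circle from depth"""
    p,d,c=load("wrist",name); f=np.load(f"pics/{name}.npz"); Rt=R.from_quat(f["tcp_rot"])
    P=np.array([np.r_[Rt.inv().apply(wp(d,c,u,v)-f["eef_pos"]),u,v] for v in range(0,90) for u in range(240,385) if d[v,u]>0])
    z=P[:,2]; b=P[(z>.012)&(z<.024)&(P[:,0]<.2)&(P[:,4]>30)]; print("block x min",np.percentile(b[:,0],[2,5]).round(4),"y",np.percentile(b[:,1],[1,99]).round(4),"top z",np.median(b[:,2]).round(4),len(b))
E
python3 - <<'E'
from h import *
s=status.read_state(); print(s["eef_pos"],s["force"],R.from_quat(s["tcp_rot"]).as_euler("ZYX")[0],s["joints"].round(2))
p,d,c=look("wrist","w14"); print(tilt(d,c)); hang("w14")
W=np.array([wp(d,c,u,v) for v in range(0,240,2) for u in range(100,620,2) if d[v,u]>0]); 
k=W[(W[:,2]>.058)&(W[:,2]<.066)]; print("pan level pts",len(k),np.median(k[:,2]),k[:,:2].min(0),k[:,:2].max(0))
E
```

```text
clock: 16.55
eef_pos: [0.5032, 0.1203, 0.1593]
tcp_rot: [0.991, -0.134, -0.0, -0.0]
force: [0.3, 0.5, -3.0]
width: 0.0149
clock: 17.35
eef_pos: [0.4996, 0.2034, 0.1592]
tcp_rot: [0.991, -0.135, 0.0, 0.0]
force: [-0.0, -0.0, -3.7]
width: 0.015
clock: 18.15
eef_pos: [0.4996, 0.2027, 0.1592]
tcp_rot: [0.999, 0.038, -0.0, 0.0]
force: [-0.7, 0.5, -2.2]
width: 0.0147
clock: 18.55
eef_pos: [0.4996, 0.2031, 0.1592]
tcp_rot: [0.999, 0.037, -0.0, 0.0]
force: [0.2, -0.4, -3.8]
width: 0.0149
[0.49956819 0.2031053  0.15923319] [ 0.19839699 -0.40048665 -3.84273692] 0.07468909473673535 [0.17 0.46 1.49 0.   1.19 1.66]
handle pitch 0.023 res 0.0011 front-top [0.5502 0.2072 0.1599] | rod pitch -0.048
block x min [0.0977 0.0981] y [-0.0178  0.0173] top z 0.0164 2477
pan level pts 3751 0.06269386810525071 [0.55373335 0.15455285] [0.64665513 0.27785345]
```

```bash
python3 -m handwheel '[{"claw":0.005,"dx":0,"dy":-0.001,"dz":0.003,"turn":0},{"claw":0.005,"dx":0,"dy":-0.002,"dz":0.009,"turn":0},{"claw":0.005,"dx":0,"dy":-0.003,"dz":0.016,"turn":0},{"claw":0.005,"dx":0,"dy":-0.004,"dz":0.023,"turn":0},{"claw":0.005,"dx":0,"dy":-0.004,"dz":0.03,"turn":0},{"claw":0.005,"dx":0,"dy":-0.004,"dz":0.036,"turn":0},{"claw":0.005,"dx":0,"dy":-0.004,"dz":0.039,"turn":0},{"claw":0.005,"dx":0,"dy":-0.004,"dz":0.041,"turn":0}]'
for i in 1 2; do python3 -m handwheel '[{"claw":0.005,"dx":0,"dy":0,"dz":0,"turn":0}]'|grep force; done
for i in 1 2 3 4 5 6 7; do python3 -m handwheel '[{"claw":0.005,"dx":0,"dy":0,"dz":0.0005,"turn":0},{"claw":0.005,"dx":0,"dy":0,"dz":0.001,"turn":0}]' | grep -E "eef|force"; python3 -c "
from rig import status;s=status.read_state();print(s['ft_torque'].round(3))"; done
```

```text
clock: 19.4
eef_pos: [0.4993, 0.2071, 0.1179]
tcp_rot: [0.999, 0.037, -0.0, 0.0]
force: [0.4, -0.5, -2.8]
width: 0.0149
force: [0.0, -0.6, -2.7]
force: [0.2, -0.6, -2.6]
eef_pos: [0.4993, 0.2071, 0.1174]
force: [-0.7, 1.0, -2.8]
[-0.019  0.392  0.029]
eef_pos: [0.4993, 0.2071, 0.1163]
force: [0.5, 0.3, -2.3]
[-0.035  0.432 -0.027]
eef_pos: [0.4993, 0.2071, 0.1152]
force: [0.1, -0.1, -3.4]
[-0.082  0.449 -0.058]
eef_pos: [0.4994, 0.2071, 0.1143]
force: [0.2, -0.4, -2.3]
[-0.036  0.328 -0.013]
eef_pos: [0.4994, 0.2071, 0.1133]
force: [-0.6, -0.5, -2.3]
[-0.051  0.247  0.032]
eef_pos: [0.4994, 0.2071, 0.1124]
force: [0.7, 0.7, -1.9]
[-0.007  0.141  0.038]
eef_pos: [0.4994, 0.2071, 0.1113]
force: [-0.2, -0.9, -1.3]
[-0.044  0.248 -0.051]
```

```bash
python3 - <<'E'
from h import *
T=[];F=[]
for i in range(6):
    p,d,c=look("wrist","w15"); s=status.read_state(); T.append(s["ft_torque"][1]); F.append(s["force"][2])
print(np.mean(T),np.mean(F),s["eef_pos"]); print(tilt(d,c)); hang("w15")
f=np.load("pics/w15.npz"); W=np.array([wp(d,c,u,v) for v in range(30,90) for u in range(240,385) if d[v,u]>0]); k=W[(W[:,2]>.09)&(W[:,2]<.104)]; print("block top z world",np.median(k[:,2]),len(k))
E
```

```text
0.19356921715832 -1.2748982929321233 [0.49928945 0.20710819 0.11132773]
handle pitch 0.014 res 0.0013 front-top [0.5503 0.2112 0.1132] | rod pitch -0.074
block x min [0.098  0.0982] y [-0.0173  0.0179] top z 0.0129 2119
block top z world 0.09856220359796969 2525
```

```bash
python3 -m handwheel '[{"claw":0.005,"dx":0,"dy":0,"dz":-0.001,"turn":0},{"claw":0.005,"dx":-0.004,"dy":0,"dz":-0.001,"turn":0},{"claw":0.005,"dx":-0.009,"dy":0,"dz":-0.0008,"turn":0},{"claw":0.005,"dx":-0.014,"dy":0,"dz":-0.0006,"turn":0},{"claw":0.005,"dx":-0.019,"dy":0,"dz":-0.0005,"turn":0},{"claw":0.005,"dx":-0.026,"dy":0,"dz":-0.0003,"turn":0},{"claw":0.005,"dx":-0.035,"dy":0,"dz":0,"turn":0},{"claw":0.005,"dx":-0.045,"dy":0,"dz":0,"turn":0}]'
python3 -m handwheel '[{"claw":0.005,"dx":-0.025,"dy":0,"dz":-0.01,"turn":0},{"claw":0.005,"dx":-0.05,"dy":0,"dz":-0.04,"turn":0},{"claw":0.005,"dx":-0.05,"dy":0,"dz":-0.08,"turn":0},{"claw":0.005,"dx":-0.05,"dy":0,"dz":-0.1,"turn":0},{"claw":0.005,"dx":-0.05,"dy":0,"dz":-0.1,"turn":0},{"claw":0.005,"dx":-0.05,"dy":0,"dz":-0.1,"turn":0}]'
python3 - <<'E'
from h import *
s=status.read_state(); print(s["eef_pos"],s["joints"].round(2))
p,d,c=look("wrist","w16"); print(tilt(d,c))
p,d,_=look("top","t16"); c=cam("top")
W=np.array([np.r_[wp(d,c,u,v),u,v] for v in range(150,215) for u in range(205,275) if d[v,u]>0]); k=W[(W[:,2]>.088)&(W[:,2]<.106)]; print("block pts",len(k),k[:,:2].mean(0),k[:,:2].min(0),k[:,:2].max(0)); k=W[W[:,2]>.106]; print("ring",len(k),k[:,:3].mean(0) if len(k) else 0)
g=p[150:215,205:275]; cv2.imwrite("pics/t16c.png",cv2.resize(g[:,:,::-1],None,fx=7,fy=7))
E
```

```text
clock: 22.1
eef_pos: [0.4535, 0.2037, 0.1112]
tcp_rot: [0.999, 0.037, -0.0, 0.0]
force: [0.1, 0.5, -1.1]
width: 0.0147
clock: 22.7
eef_pos: [0.4039, 0.1999, 0.2106]
tcp_rot: [0.999, 0.037, -0.0, 0.0]
force: [0.1, 0.1, -1.4]
width: 0.015
[0.40389395 0.19989585 0.21062992] [ 0.2   0.26  1.65 -0.    1.23  1.69]
handle pitch 0.020 res 0.0013 front-top [0.4549 0.204  0.2124] | rod pitch -0.040
block pts 140 [0.61324661 0.21335073] [0.59489733 0.19509267] [0.6322943 0.2320479]
ring 58 [0.55602418 0.20944787 0.17532365]
```

```bash
python3 -m handwheel '[{"claw":0.005,"dx":0.015,"dy":0.04,"dz":0,"turn":0},{"claw":0.005,"dx":0.03,"dy":0.08,"dz":0,"turn":0},{"claw":0.005,"dx":0.045,"dy":0.12,"dz":0,"turn":0},{"claw":0.005,"dx":0.06,"dy":0.16,"dz":0.02,"turn":0},{"claw":0.005,"dx":0.0705,"dy":0.1918,"dz":0.06,"turn":0},{"claw":0.005,"dx":0.0705,"dy":0.1918,"dz":0.1,"turn":0},{"claw":0.005,"dx":0.0705,"dy":0.1918,"dz":0.11,"turn":0},{"claw":0.005,"dx":0.0705,"dy":0.1918,"dz":0.11,"turn":0}]'
python3 -m handwheel '[{"claw":0.005,"dx":0,"dy":0,"dz":0,"turn":0},{"claw":0.005,"dx":0,"dy":0,"dz":0,"turn":0}]' >/dev/null
python3 - <<'E'
from h import *
s=status.read_state(); print(s["eef_pos"],R.from_quat(s["tcp_rot"]).as_euler("ZYX")[0],tool(np.array([.4882,.014,.0437])-s["eef_pos"]).round(4))
p,d,c=look("wrist","w17"); print(tilt(d,c))
# rest: wood mask -> symmetric lateral position of the foot plate vs the rod, tool frame
h=cv2.cvtColor(p,cv2.COLOR_RGB2HSV); m=((h[...,0]>8)&(h[...,0]<28)&(h[...,1]>70)&(h[...,2]>90)); m[:, :240]=0; m[:,400:]=0
for v in (150,160,165,170,180,200,220):
    u=np.where(m[v])[0]
    if len(u): print(v,u.min(),u.max())
E
```

```text
clock: 23.6
eef_pos: [0.4882, 0.0144, 0.0998]
tcp_rot: [0.999, 0.037, -0.002, -0.001]
force: [0.0, -0.0, -0.2]
width: 0.0152
[0.48976338 0.01447293 0.1028276 ] 0.07590479485883805 [-0.0018  0.0003  0.0591]
handle pitch -0.002 res 0.0012 front-top [0.5407 0.0186 0.1044] | rod pitch -0.076
150 284 359
160 284 358
165 285 358
170 284 358
180 285 358
200 285 356
220 286 355
```

```bash
python3 -m handwheel '[{"claw":0.005,"dx":-0.001,"dy":0,"dz":0.015,"turn":0},{"claw":0.005,"dx":-0.001,"dy":0,"dz":0.035,"turn":0},{"claw":0.005,"dx":-0.001,"dy":0,"dz":0.048,"turn":0},{"claw":0.005,"dx":-0.001,"dy":0,"dz":0.053,"turn":0}]'
python3 -m handwheel '[{"claw":0.005,"dx":0,"dy":0,"dz":0,"turn":0},{"claw":0.005,"dx":0,"dy":0,"dz":0.002,"turn":0},{"claw":0.005,"dx":0,"dy":0,"dz":0.004,"turn":0},{"claw":0.005,"dx":0,"dy":0,"dz":0.004,"turn":0}]' 6
python3 - <<'E'
from h import *
s=status.read_state(); print(s["eef_pos"],s["force"],tool(np.array([.4885,.014,.0437])-s["eef_pos"]).round(4))
p,d,c=look("wrist","w18"); print(tilt(d,c))
E
```

```text
clock: 24.25
eef_pos: [0.4882, 0.0142, 0.0482]
tcp_rot: [0.999, 0.038, 0.0, 0.0]
force: [0.1, -0.5, -0.4]
width: 0.0149
clock: 24.65
eef_pos: [0.4884, 0.0139, 0.0445]
tcp_rot: [0.999, 0.037, 0.0, 0.0]
force: [0.4, 0.2, -0.4]
width: 0.0161
[0.48837709 0.01391774 0.04454555] [ 0.38098837  0.18360772 -0.37432324] [ 0.0001 -0.0001  0.0008]
handle pitch 0.012 res 0.0013 front-top [0.5391 0.018  0.0454] | rod pitch -0.036
```

```bash
python3 -m handwheel '[{"claw":0.005,"dx":0,"dy":0,"dz":0.0012,"turn":0},{"claw":0.005,"dx":0,"dy":0,"dz":0.0012,"turn":0},{"claw":0.02,"dx":0,"dy":0,"dz":0.0012,"turn":0},{"claw":0.03,"dx":0,"dy":0,"dz":0.0012,"turn":0},{"claw":0.05,"dx":0,"dy":0,"dz":0.0012,"turn":0},{"claw":0.05,"dx":0,"dy":0,"dz":0.0012,"turn":0},{"claw":0.05,"dx":0,"dy":0,"dz":0.0012,"turn":0}]'
python3 -m handwheel '[{"claw":0.05,"dx":0,"dy":0,"dz":-0.02,"turn":0},{"claw":0.05,"dx":0,"dy":0,"dz":-0.06,"turn":0},{"claw":0.05,"dx":-0.03,"dy":0,"dz":-0.1,"turn":0},{"claw":0.05,"dx":-0.06,"dy":0,"dz":-0.15,"turn":0},{"claw":0.05,"dx":-0.1,"dy":0,"dz":-0.18,"turn":0},{"claw":0.05,"dx":-0.1,"dy":0,"dz":-0.18,"turn":0},{"claw":0.05,"dx":-0.1,"dy":0,"dz":-0.18,"turn":0}]'
python3 - <<'E'
from h import *
p,d,_=look("top","t19"); c=cam("top"); s0=np.load("pics/top0.npz")["p"]
def pts(u0,u1,v0,v1,z0,z1):
    W=np.array([wp(d,c,u,v) for v in range(v0,v1) for u in range(u0,u1) if d[v,u]>0]); k=W[(W[:,2]>z0)&(W[:,2]<z1)]; return len(k),k.mean(0).round(4)
print("block",pts(205,275,150,215,.088,.106),"ring",pts(205,275,150,215,.107,.13))
df=np.abs(p.astype(int)-s0).max(2)>60; n,l,s,ce=cv2.connectedComponentsWithStats(df.astype(np.uint8)); print([(x[:4].tolist(),int(x[4])) for x in s[1:] if x[4]>12])
a=cv2.resize(p[140:260,200:420],None,fx=3.4,fy=3.4,interpolation=cv2.INTER_CUBIC); ps,ds,_=look("side","s19"); b=cv2.resize(ps[110:260,230:450],None,fx=1.25,fy=1.25)
im=np.zeros((600,750,3),np.uint8); im[:a.shape[0],:a.shape[1]]=a[:600,:750]; im[410:597,:275]=b[:187,:275]; p2,_,_=look("wrist","w19"); q=cv2.resize(p2[0:240],None,fx=.7,fy=.7); im[410:410+q.shape[0],290:290+q.shape[1]]=q[:,:460]; cv2.imwrite("pics/f19.png",im[:,:,::-1])
E
```

```text
clock: 25.4
eef_pos: [0.4882, 0.0139, 0.0431]
tcp_rot: [0.999, 0.037, 0.0, 0.0]
force: [-0.2, -0.5, 0.7]
width: 0.0492
clock: 26.1
eef_pos: [0.3882, 0.0064, 0.2239]
tcp_rot: [0.999, 0.037, 0.001, 0.0]
force: [0.7, -0.5, -1.6]
width: 0.0497
block (136, array([0.6134, 0.2137, 0.0975])) ring (25, array([0.614 , 0.2134, 0.1175]))
[([370, 171, 13, 13], 125), ([229, 173, 13, 13], 36), ([273, 236, 11, 30], 87), ([276, 238, 50, 63], 322), ([302, 239, 12, 4], 16), ([326, 250, 4, 14], 14), ([330, 254, 10, 29], 91), ([264, 294, 9, 11], 49), ([310, 308, 12, 12], 55), ([58, 312, 92, 88], 1710), ([85, 322, 7, 4], 14), ([216, 346, 34, 13], 72), ([292, 351, 15, 17], 136), ([169, 353, 80, 47], 1016), ([24, 355, 59, 45], 506), ([83, 359, 9, 6], 24), ([308, 361, 42, 39], 262), ([304, 370, 33, 22], 173), ([240, 380, 19, 6], 62), ([151, 382, 12, 18], 52), ([273, 387, 12, 8], 58)]
```

View pics/f19.png

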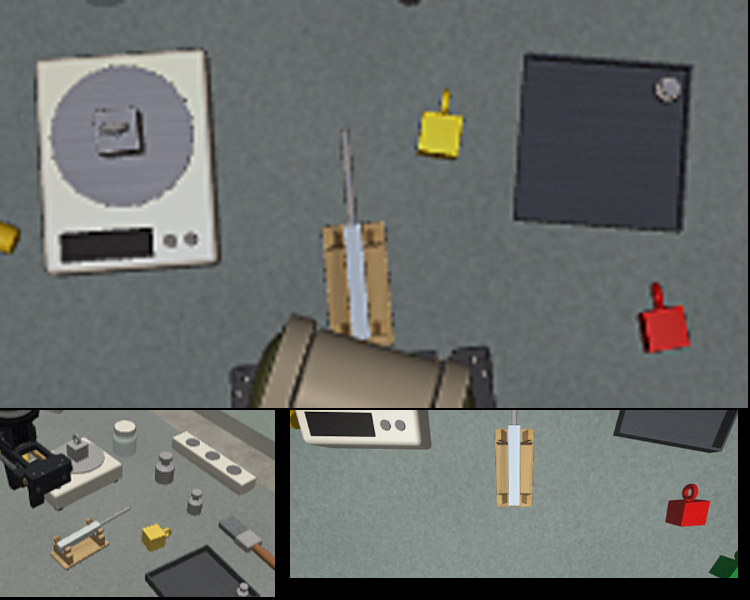

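The weight stands upright at mid-pan, and the rod lies in both slots of the rest. The only differences from the first top view are the tray spot the weight left, the pan and the arm itself. I'm handing in.

```bash
python3 - <<'E'
from h import *
p,d,c=load("wrist","w19"); P=[wp(d,c,u,v) for v in range(30,135) for u in range(300,340) if d[v,u]>0 and p[v,u,2]>190 and int(p[v,u,2])-int(p[v,u,0])>8]; P=np.array(P)
k=np.polyfit(P[:,0],P[:,2],1); print("handle top z",np.median(P[:,2]).round(4),"slope",k[0].round(3),P[:,0].min().round(3),P[:,0].max().round(3))
from rig import order; print(order.finish_job())
E
```

```text
handle top z 0.0468 slope 0.0 0.441 0.531
the job is handed in; nothing more can be done
None
```

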